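# Load a bar in a drill jig and clamp it with the wing nut

### The arm

A 6-joint arm with a two-finger parallel gripper is mounted at the origin on a cart in front of the work surface, level with it; the furniture and walls round the work are solid. World frame = base frame: x ahead of the robot, y to its left, z up, the work surface at z = 0. Lengths are in m, angles in rad, forces in N, time in s.
With the tool pointing down it reaches from about 0.425 to 0.95 m from the base axis. Payload 3.5 kg.
Tool frame: the origin (TCP) lies at the very end of the fingers, on their centre line; the grasp point (between the pads) lies 19 mm behind it; z points along the fingers, y is the line along which they close (so a half turn about z gives the same grasp; the last joint's range is limited). The gripper opens to 85 mm and grips with 20 to 120 N. Pads are 22 mm wide; open, the fingers measure 114 mm over their backs; the gripper's body (76 mm by 85 mm) begins 54 mm behind the grasp point. The pads swing forward as they close: fully open they stand 13 mm farther back than shut.
Start: joints at [1.124, 0.286, 1.577, -0, 1.279, -0.15], TCP at [0.197, 0.645, 0.231] pointing down, gripper open.
Joint ranges: [-2.77, 2.77], [-0.9, 2.22], [0.21, 2.48], [-1.53, 4.67], [0.24, 2.81], [-2.84, 2.84]. Speed limits (rad/s): [2.79, 2.79, 3.14, 3.14, 3.14, 3.14].

### API

Orientations are given as a unit quaternion [x, y, z, w].
In Python, from rig import r, camera, get_calibration, workorder, spotter gives the robot as it stands. The module is installed in compiled form; this text tells all that it offers.
- The arm moves only by the tool jog_arm, never from a script. Its argument "series" is a list of rows, each an object with "offset": the shift along the world's x, y, z in cm, a list of three; "twist": the turn, a rotation vector about the world's x, y, z in rad, a list of three; "hand": the closure, from 0 (fully open) to 1 (shut). A call has 1 to 10 rows; each row is the pose to reach, as a shift and turn from the pose commanded when the call began; what a row does not reach only later rows make up. A row lasts 1/8 s, in which the tool goes at most 62.5 mm and 10.7 degrees, less where a joint would pass 70% of its speed; a pose out of reach is approached as far as the arm can. A call with a gripper value outside its range is refused whole. The fingers move at their own pace and stop on an object; "grip_force" is the grip in N (left out, the last holds). Time passes only in rows, so rows that repeat a pose let the fingers close. It gives the time, the measured TCP pose, the force, the opening and the grip force at its end, in the units of the state.
- r.sense(): the state, without advancing time (a new reading comes with each control period).
- camera(name): name is "scene" or "top"; returns the picture (384x512x3 uint8, red, green, blue); there is no depth.
- get_calibration(name): a dict with "fx", "fy", "cx", "cy" (pixels), "rvec" (rotation vector, rad) and "tvec" (3), from world to camera coordinates, as OpenCV has them. Camera axes: x right, y down, z forward; pixel columns grow to the right and rows downward; lengths in m; the calibration is good to about 2 mm. A picture is of the moment at which its call begins. get_calibration takes no time and is no camera call.
- workorder.finish_job(): hands the job in; it is judged then, once.
Trained networks look in the newest picture that a camera, given by its name, has taken for a name from the list of things; names that differ only in an ending like _2 or _b are one class to them, and where a whole thing is asked for, a point or a joint stands for the part that bears it (a point fixed in the world has none). Each returns a list of dicts, best first, with "score" (0 to 1); they miss things now and then, are a little off and sometimes report something else, mostly with a low value. They report only what shows in the picture. A call takes as long as a camera call. They do not tell look-alikes from the thing itself.
- spotter.look_for(camera, label): "bbox" ([left, top, right, bottom] in pixels, round what is visible of it).
- spotter.tip_of(camera, label): "pixel" ([column, row] in pixels: a listed point, or the origin of a listed thing).
The state is a dict: "clock": time; "q": joint angles; "qvel": joint speeds; "joint_efforts": joint torques, N m; "tool_pos": TCP position; "tool_rot": TCP orientation; "ft_force": force on the tool from outside, world axes, zero at the start; "wrist_torque": the same for the moment, N m; "grip_width": opening from 0.0 (shut) to 1.0 (fully open); "gripper_force": force on a finger pad.
Only numpy, scipy, OpenCV 4.12 (cv2) and the standard library are available. Lean on these libraries where they do the work, as an engineer would, in place of code of your own. Each camera call takes 0.05 s, during which the arm holds its last target. There are 200 camera calls.

### The job

Load the drill jig: with a fingertip push the loose aluminium bar along between its guide rails until its far end is fully home against the jig's back wall. Then turn the wing nut clockwise (seen from above) by repeated strokes of a fingertip against its wings, until the clamp strap sits on the bar and the nut is tight against its stop. Push gently and do not grip or lift anything; leave the bolt, the rubber foot and the tin beside the jig where they stand.

Things in the scene. Friction and masses are not known exactly. Their poses are not given: they have to be found in the camera images.
- jig: Grey drill jig fixed to the bench. Origin on the bench under it; x from the open front to the back wall, y left, z up. Base 155 (x -80 to 75) x 210 x 12 mm. Back wall: front face at x = 60 mm, full width, 100 mm high. A fixed upright 12 mm stud at x = 0, y = -40 mm, top at z = 92 mm, carries strap and wing nut; behind it at y = -70 mm an 8 mm pin, top at z = 56 mm, guides the strap.
- channel (a point): On the base at x = -80, y = 30, z = 12 mm in the jig's frame: the middle of the mouth of the bar's channel. Two guide rails, 10 mm wide and 8 mm high, from x = -76 to 59 mm, leave it 53 mm wide.
- plate_edge (a point): On the lower front edge of the steel bush plate (x = 28, y = -40, z = 90 mm in the jig's frame). The plate overhangs from the back wall's top, full width, z = 90 to 100 mm, and covers the far part of the wing nut's circle, so fingers from above can push the wings only in front of it: around the near side and a little past both flanks of the stud.
- bar: Loose plain aluminium bar, 130 (x) x 50 (y) x 18 (z) mm, 0.14 to 0.28 kg, lying on the base in the channel under the strap. Origin at the centre of its underside, x along the bar toward the back wall. Starts 25 to 42 mm short of the wall, its near end then jutting out in front of the base. Sliding it takes up to about 6 N.
- bar_front (a point): Centre of the bar's near end face (9 mm above its underside): the face to push, along the jig's +x.
- bar_end (a point): Centre of the bar's far end face, which is to meet the wall.
- stop_face (a point): Point on the back wall where the centre of the bar's far end should come: x = 60, y = 30, z = 21 mm in the jig's frame.
- strap: Dark steel clamp strap, 26 x 112 x 10 mm, from y = -82 to +30 mm in the jig's frame, held level; its toe lies over the bar. Origin: centre of the stud at the strap's underside. It sinks with the nut, 6 mm a turn, and touches the bar when the nut's joint reads 6.8.
- wing_nut (a joint): Turn of the nut in rad, growing clockwise seen from above (tightening). Starts between 0 and 1.4; the strap touches the bar at 6.8; the nut comes to a hard stop at 7.6, and counts as tight from 7.1 on. It turns loosely with about 0.06 N m of friction and stays where it is left.
- nut_top (a point): On the nut's axis, level with the top of its wings (38 mm above the strap's upper side). Steel wing nut: hub 28 mm wide, 18 mm high; two flat upright wings, opposite each other, 6 mm thick, reaching 38 mm from the axis. Their round lobes span 14 to 38 mm of radius and from this height 24 mm down. The wings pass under the bush plate with at least 5 mm of air.
- wing_tip (a point): Outer tip of one wing, 38 mm from the axis and 12 mm below the wing top; the other wing is opposite.
- hex_bolt_0: Bystander, steel hex bolt standing on its head, 17 x 19 x 42 mm, at the right of the jig's front; origin at the centre of its underside. Leave alone.
- rubber_foot_0: Bystander, black rubber foot, 52 mm wide and 36 mm high, left of the jig; origin at the centre of its underside. Leave alone.
- grease_tin: Bystander, round grease tin, 69 mm wide and 44 mm high, right of the jig; origin at the centre of its underside. Leave alone.
Mind the look-alikes: they are no part of the job. There is more than one size of the bar; the one meant has the size given above.

How it is judged:
On the way, in this order (a step that is already met when the one before it is completed fails the run):
1. the bar's far end is home against the back wall (x of bar_end in the frame of jig above 0.057 m), for 0.2 s.
2. the wing nut is tight and the strap presses on the bar (value of joint wing_nut above 7.1 rad and contact force between strap and bar above 5 N), for 0.2 s.
At the end, for the whole second after the job is handed in: The bar's far end is within 3 mm of the back wall, the bar flat on the base (within 4 mm) and at rest; the nut is turned to at least 7.1 rad and at rest, and the strap presses on the bar with more than 5 N (all of step 2 and x of bar_end in the frame of jig above 0.057 m and linear speed of bar below 0.01 m/s and velocity of joint wing_nut below 0.1 rad/s and z of bar in the frame of jig below 0.016 m); the robot touches nothing.
It fails at once if the bar is gripped or pressed by the fingers with over 35 N (contact force between the fingers and bar above 35 N).
It fails at once if the wing nut or strap is gripped or pressed by the fingers with over 35 N (contact force between the fingers and strap above 35 N).
It fails at once if the bar is lifted more than 8 mm off the base (z of bar in the frame of jig above 0.02 m).
It fails at once if the hex bolt, the rubber foot or the grease tin is moved more than 20 mm (distance of any of hex_bolt_0, rubber_foot_0, grease_tin from where it was at the start of the episode above 0.02 m).
It also fails if it takes over 58 s, if anything falls off the work surface, if the arm or the gripper's body presses on something with over 40 N, if the wrist force passes 120 N, or if a joint passes its speed limit or range.

## Working session

There is one attempt and no reset: what is moved stays moved. The work goes in short steps, Python scripts to look and compute and a tool call to move; the robot and the scene stay as the last step left them, time stands still between calls to the robot, and variables do not carry over. Pictures are saved under pics/ and viewed, at most 10 in all, crops included, and the job is handed in when it is done.

Besides the shell and the picture viewer there is one more tool, called by a JSON object that holds its "op" and its "data", one argument or row to a line. jog_arm: Moves the arm, as the interface text tells. Its arguments: {"type":"object","properties":{"series":{"type":"array","items":{"type":"object","properties":{"offset":{"type":"array","items":{"type":"number"}},"twist":{"type":"array","items":{"type":"number"}},"hand":{"type":"number"}}}},"grip_force":{"type":"number"}},"required":["series"]}

```bash
mkdir -p pics
cat > h.py <<'E'
import numpy as np, cv2
from rig import r, camera, get_calibration, workorder, spotter
def cal(n):
    c=get_calibration(n); K=np.array([[c['fx'],0,c['cx']],[0,c['fy'],c['cy']],[0,0,1.]])
    return K,np.array(c['rvec'],float),np.array(c['tvec'],float)
def ray(n,p):
    K,rv,t=cal(n); R=cv2.Rodrigues(rv)[0]
    return -R.T@t, R.T@np.linalg.solve(K,[p[0],p[1],1])
def atz(n,p,z):
    o,d=ray(n,p); return o+d*(z-o[2])/d[2]
def proj(n,P):
    K,rv,t=cal(n); return cv2.projectPoints(np.array(P,float).reshape(-1,1,3),rv,t,K,None)[0].reshape(-1,2)
def snap(n,f,box=None,s=1):
    im=camera(n)[:,:,::-1]
    if box: im=im[box[1]:box[3],box[0]:box[2]]
    cv2.imwrite('pics/'+f,cv2.resize(im,None,fx=s,fy=s,interpolation=cv2.INTER_CUBIC))
E
python3 - <<'E'
from h import *
np.set_printoptions(precision=4,suppress=True)
for n in('scene','top'):
    snap(n,n+'0.png',None,1.5)
    print(n,ray(n,(256,192)))
    for l in('jig','channel','plate_edge','bar_front','bar_end','stop_face','nut_top','wing_tip','strap','hex_bolt_0','rubber_foot_0','grease_tin'):
        print(l,[(round(d['score'],2),np.round(d['pixel'],1).tolist()) for d in spotter.tip_of(n,l)[:3]])
print(r.sense())
E
```

```text
scene (array([ 0.2688, -0.45  ,  0.7995]), array([ 0.3116,  0.5221, -0.794 ]))
jig [(0.59, [289.9, 215.6]), (0.46, [296.0, 198.3])]
channel [(0.71, [254.7, 214.4])]
plate_edge [(0.61, [308.5, 204.0])]
bar_front [(0.91, [176.0, 249.9]), (0.79, [247.7, 220.3]), (0.74, [188.9, 216.5])]
bar_end [(0.68, [213.2, 194.6]), (0.68, [206.2, 280.0]), (0.62, [293.8, 197.7])]
stop_face [(0.73, [306.3, 194.5])]
nut_top [(0.52, [304.7, 204.3])]
wing_tip [(0.59, [320.3, 207.8])]
strap [(0.55, [300.6, 218.5])]
hex_bolt_0 [(0.48, [263.3, 261.3])]
rubber_foot_0 [(0.66, [246.4, 184.3])]
grease_tin [(0.56, [332.0, 262.3])]
top (array([0.3555, 0.0319, 1.4313]), array([ 0.1788,  0.0095, -0.9844]))
jig [(0.79, [276.7, 190.4])]
channel [(0.81, [270.1, 220.2])]
plate_edge [(0.88, [294.2, 176.9])]
bar_front [(0.95, [243.2, 263.7]), (0.79, [272.6, 284.9]), (0.55, [273.2, 222.2])]
bar_end [(0.8, [302.0, 273.6]), (0.57, [269.8, 177.6])]
stop_face [(0.8, [268.3, 169.5]), (0.37, [229.4, 203.8])]
nut_top [(0.5, [293.0, 183.5])]
wing_tip [(0.55, [297.5, 172.2])]
strap [(0.7, [293.5, 186.0])]
hex_bolt_0 [(0.36, [305.5, 230.9])]
rubber_foot_0 [(0.62, [228.9, 204.2])]
grease_tin [(0.69, [333.3, 183.6]), (0.24, [299.2, 175.3])]
{'clock': 1.3, 'q': array([ 1.124 ,  0.2863,  1.5767, -0.    ,  1.2786, -0.15  ]), 'qvel': array([ 0.0015,  0.0008, -0.0005,  0.0007, -0.0021, -0.0011]), 'joint_efforts': array([ -0.0001, -40.5962, -29.2934,  -0.0001,   0.0006,   0.    ]), 'tool_pos': array([0.1974, 0.6455, 0.2313]), 'tool_rot': array([ 0.1478,  0.989 , -0.    ,  0.    ]), 'ft_force': array([ 0.4994, -0.364 , -0.0596]), 'wrist_torque': array([-0.0258,  0.005 ,  0.0279]), 'gripper_force': 0.0, 'grip_width': 0.9985824912493545}
```

Run:
```python
from h import *
snap('top','t1.png',(200,140,360,300),3.75)
snap('scene','s1.png',(160,150,360,290),4)
```

```text
(no output)
```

View pics/t1.png

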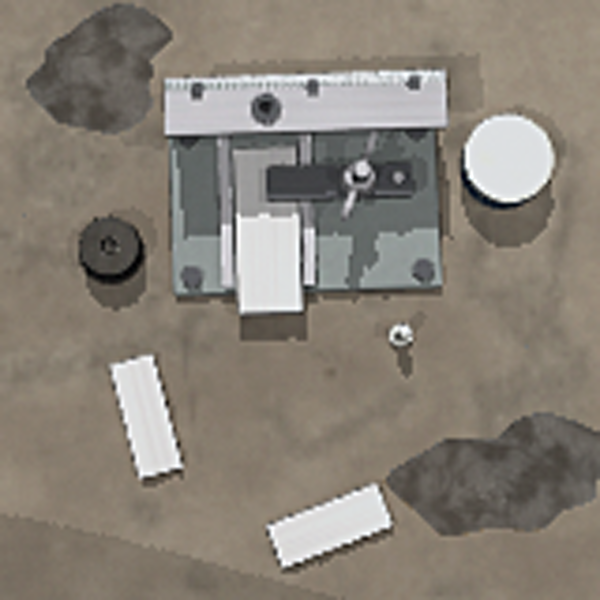

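View pics/s1.png

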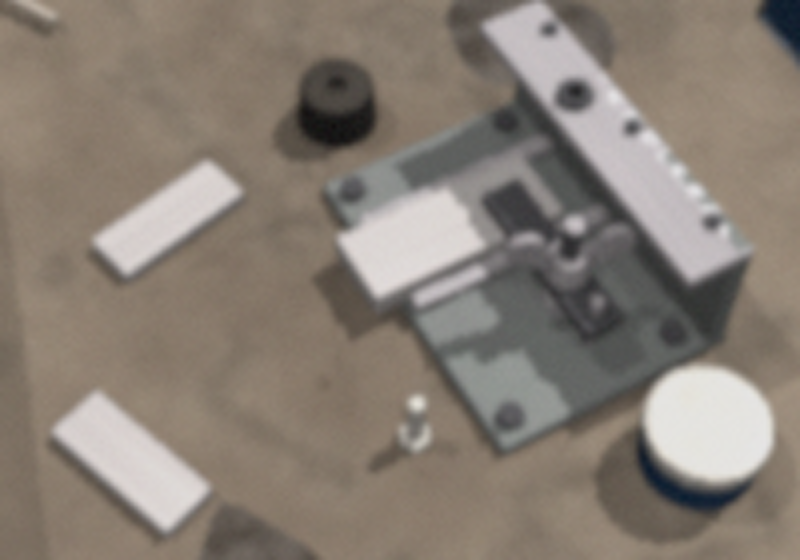

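The top crop shows the jig nearly square to the world axes. The bar in the channel juts out with its near end around crop (271,312), and the nut hub is at about (360,178). One wing points to (348,215), near and slightly left, and the other sits under the plate. The two other white bars are look-alikes. Next I fit the jig pose.

```bash
cat >> h.py <<'E'
def J2W(p,P):
    c,s=np.cos(p[2]),np.sin(p[2]); P=np.atleast_2d(np.array(P,float))
    return np.c_[p[0]+c*P[:,0]-s*P[:,1],p[1]+s*P[:,0]+c*P[:,1],P[:,2]]
E
python3 - <<'E'
from h import *
from scipy.optimize import least_squares
np.set_printoptions(precision=4,suppress=True)
T=lambda a:(200+a[0]/3.75,140+a[1]/3.75); S=lambda a:(160+a[0]/4,150+a[1]/4)
top=[((-80,105,12),(176,291)),((-80,-105,12),(442,285)),((75,105,100),(163,81)),((75,-105,100),(446,72)),((28,105,100),(165,135)),((28,-105,100),(447,127)),((0,-40,92),(364,167))]
sc=[((-80,105,12),(323,190)),((-80,-105,12),(502,444)),((28,-105,100),(692,284)),((75,-105,100),(751,249)),((28,105,100),(483,22)),((75,105,100),(545,0)),((0,-40,92),(573,222))]
def f(p):
    return np.r_[(proj('top',J2W(p,[np.array(a)/1e3 for a,_ in top]))-[T(b) for _,b in top]).ravel(),(proj('scene',J2W(p,[np.array(a)/1e3 for a,_ in sc]))-[S(b) for _,b in sc]).ravel()]
s=least_squares(f,[.55,0,0],loss='soft_l1');p=s.x;print(p);print(f(p).reshape(-1,2))
np.save('jig.npy',p)
inv=lambda P:np.array([[np.cos(p[2]),np.sin(p[2])],[-np.sin(p[2]),np.cos(p[2])]])@(P[:2]-p[:2])
for n,px,z in(('top',T((238,312)),.030),('top',T((304,312)),.030),('scene',S((337,240)),.030),('scene',S((378,297)),.030),('top',T((348,213)),.074),('top',T((344,216)),.074),('scene',S((500,255)),.074)):
    print(n,inv(atz(n,px,z)))
for nm,P in(('bolt',((305.5,230.9),0)),('tin',((333.3,183.6),.0)),('foot',((228.9,204.2),0))):print(nm,inv(atz('top',*P)))
print(J2W(p,[[0,-.04,0],[-.12,.03,0]]))
E
```

```text
[ 0.6171 -0.0285  0.0029]
[[-0.8593  0.44  ]
 [ 0.2771  0.1164]
 [ 0.3023 -2.6741]
 [ 0.2862 -2.4445]
 [ 0.1349 -0.5715]
 [ 0.7734 -0.5758]
 [-0.4274 -0.0926]
 [-0.8741 -1.5633]
 [-0.3071  1.9694]
 [-1.0966 -0.0394]
 [ 1.9961 -0.2129]
 [-1.3915  0.679 ]
 [-0.3188 -0.7614]
 [-0.1093  0.8258]]
top [-0.0986  0.0548]
top [-0.0999  0.0042]
scene [-0.0967  0.0516]
scene [-0.0952  0.0053]
top [-0.0314 -0.0293]
top [-0.0336 -0.0262]
scene [-0.0374 -0.0277]
bolt [-0.121  -0.0676]
tin [ 0.0174 -0.1555]
foot [-0.0358  0.1553]
[[ 0.6172 -0.0685  0.    ]
 [ 0.497   0.0012  0.    ]]
```

{"op": "jog_arm", "data": {
  "series": [
    {"offset": [28.8,-64.4,0],"twist": [0,0,0.3],"hand": 1},
    {"offset": [28.8,-64.4,0],"twist": [0,0,0.3],"hand": 1},
    {"offset": [28.8,-64.4,0],"twist": [0,0,0.3],"hand": 1},
    {"offset": [28.8,-64.4,0],"twist": [0,0,0.3],"hand": 1},
    {"offset": [28.8,-64.4,0],"twist": [0,0,0.3],"hand": 1},
    {"offset": [28.8,-64.4,0],"twist": [0,0,0.3],"hand": 1},
    {"offset": [28.8,-64.4,0],"twist": [0,0,0.3],"hand": 1},
    {"offset": [28.8,-64.4,0],"twist": [0,0,0.3],"hand": 1},
    {"offset": [28.8,-64.4,0],"twist": [0,0,0.3],"hand": 1},
    {"offset": [28.8,-64.4,0],"twist": [0,0,0.3],"hand": 1}
  ]
}}

```text
clock: 2.65
tool_pos: [0.4531, 0.073, 0.2319]
tool_rot: [-0.001, 1.0, 0.0, 0.001]
ft_force: [0.6, 0.3, -0.2]
grip_width: -0.0
gripper_force: 0.0
```

{"op": "jog_arm", "data": {
  "series": [
    {"offset": [3.0,-7.15,-5],"twist": [0,0,0],"hand": 1},
    {"offset": [3.0,-7.15,-10],"twist": [0,0,0],"hand": 1},
    {"offset": [3.0,-7.15,-15],"twist": [0,0,0],"hand": 1},
    {"offset": [3.0,-7.15,-19],"twist": [0,0,0],"hand": 1},
    {"offset": [3.0,-7.15,-21.1],"twist": [0,0,0],"hand": 1},
    {"offset": [3.0,-7.15,-21.1],"twist": [0,0,0],"hand": 1}
  ]
}}

```text
clock: 3.4
tool_pos: [0.481, 0.0037, 0.0187]
tool_rot: [-0.002, 1.0, 0.0, -0.002]
ft_force: [-1.1, -0.9, 0.2]
grip_width: -0.004
gripper_force: 0.0
```

Run:
```python
from h import *
snap('scene','s2.png',(200,150,360,270),5)
print(r.sense()['tool_pos'],r.sense()['ft_force'])
```

```text
[0.48234953 0.00345291 0.02018627] [ 0.36603069 -0.25152262  0.02728408]
```

View pics/s2.png

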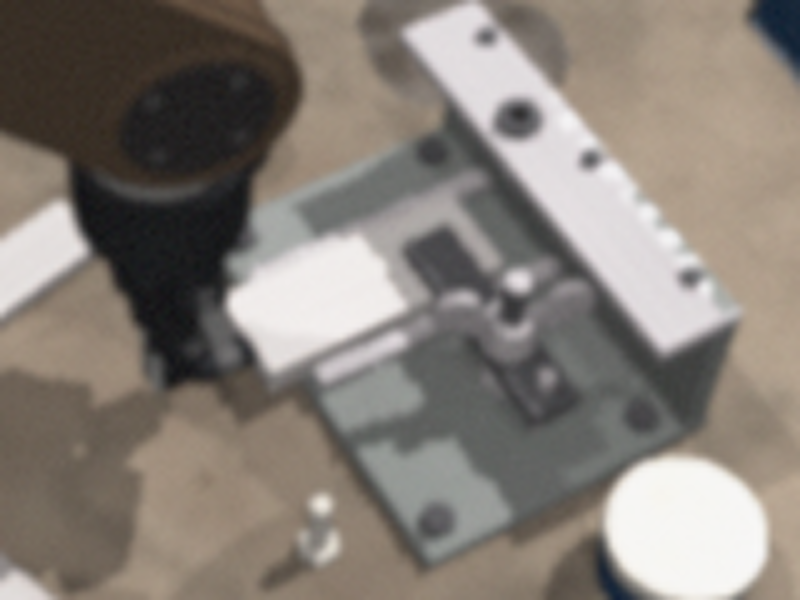

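The closed fingertips stand just in front of the bar's near end, at crop (200,350), so I push now.

{"op": "jog_arm", "data": {
  "series": [
    {"offset": [0.8,-0.1,0.1],"twist": [0,0,0],"hand": 1},
    {"offset": [1.4,-0.1,0.1],"twist": [0,0,0],"hand": 1},
    {"offset": [2.0,-0.1,0.1],"twist": [0,0,0],"hand": 1},
    {"offset": [2.5,-0.1,0.1],"twist": [0,0,0],"hand": 1},
    {"offset": [3.0,-0.1,0.1],"twist": [0,0,0],"hand": 1},
    {"offset": [3.5,-0.1,0.1],"twist": [0,0,0],"hand": 1},
    {"offset": [4.0,-0.1,0.1],"twist": [0,0,0],"hand": 1},
    {"offset": [4.4,-0.1,0.1],"twist": [0,0,0],"hand": 1},
    {"offset": [4.7,-0.1,0.1],"twist": [0,0,0],"hand": 1},
    {"offset": [4.7,-0.1,0.1],"twist": [0,0,0],"hand": 1}
  ]
}}

```text
clock: 4.7
tool_pos: [0.53, 0.0024, 0.0214]
tool_rot: [-0.002, 1.0, -0.0, 0.0]
ft_force: [-0.3, 0.2, -0.5]
grip_width: -0.006
gripper_force: 0.0
```

Continuing in small steps, with the force watched.

{"op": "jog_arm", "data": {
  "series": [
    {"offset": [0.2,0,0],"twist": [0,0,0],"hand": 1},
    {"offset": [0.4,0,0],"twist": [0,0,0],"hand": 1},
    {"offset": [0.6,0,0],"twist": [0,0,0],"hand": 1}
  ]
}}

```text
clock: 5.08
tool_pos: [0.5355, 0.0024, 0.0213]
tool_rot: [-0.002, 1.0, 0.0, -0.0]
ft_force: [-0.1, 0.6, 0.7]
grip_width: 0.001
gripper_force: 0.4
```

Run:
```python
from h import *
snap('top','t3.png',(230,150,330,230),8)
print(r.sense()['tool_pos'],r.sense()['ft_force'])
```

```text
[0.53581142 0.00239956 0.02134848] [-0.44781262  0.41057283 -1.18365965]
```

View pics/t3.png

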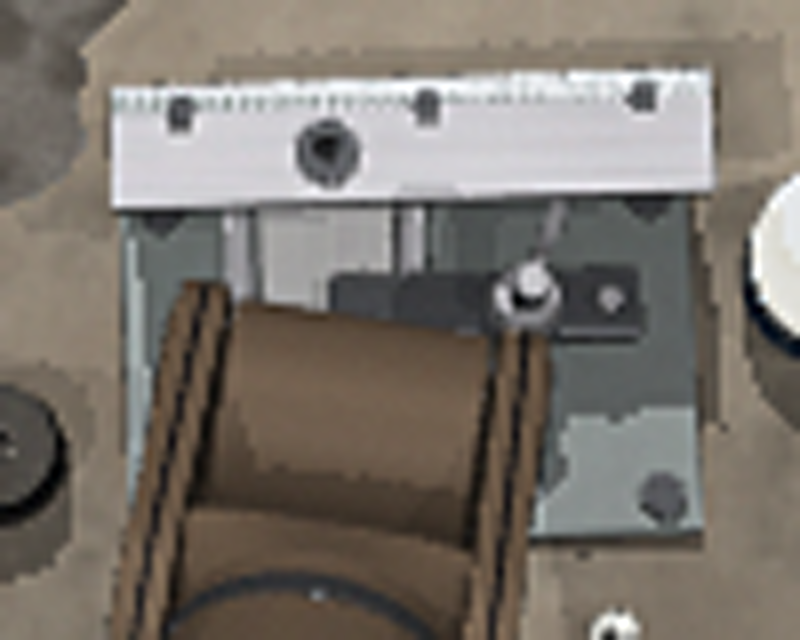

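The arm hides the near end and the bar's far part runs under the plate edge at (325,210). I push on until the wall pushes back.

{"op": "jog_arm", "data": {
  "series": [
    {"offset": [0.1,0,0],"twist": [0,0,0],"hand": 1},
    {"offset": [0.2,0,0],"twist": [0,0,0],"hand": 1},
    {"offset": [0.3,0,0],"twist": [0,0,0],"hand": 1}
  ]
}}

```text
clock: 5.5
tool_pos: [0.5359, 0.0026, 0.0208]
tool_rot: [-0.002, 1.0, 0.0, -0.004]
ft_force: [-8.0, -1.1, 7.2]
grip_width: 0.005
gripper_force: 4.7
```

{"op": "jog_arm", "data": {
  "series": [
    {"offset": [0.1,0,0],"twist": [0,0,0],"hand": 1},
    {"offset": [0.1,0,0],"twist": [0,0,0],"hand": 1},
    {"offset": [0.1,0,0],"twist": [0,0,0],"hand": 1}
  ]
}}

```text
clock: 5.88
tool_pos: [0.5359, 0.0027, 0.0205]
tool_rot: [-0.002, 1.0, 0.0, -0.005]
ft_force: [-10.2, -1.1, 6.8]
grip_width: -0.003
gripper_force: 5.1
```

{"op": "jog_arm", "data": {
  "series": [
    {"offset": [-1,0,0],"twist": [0,0,0],"hand": 1},
    {"offset": [-3,0,0],"twist": [0,0,0],"hand": 1},
    {"offset": [-4,-2,4],"twist": [0,0,0],"hand": 1},
    {"offset": [-4,-5,8.5],"twist": [0,0,0],"hand": 1},
    {"offset": [-4,-9.6,11],"twist": [0,0,0],"hand": 1},
    {"offset": [-4,-9.6,11],"twist": [0,0,0],"hand": 1}
  ]
}}

```text
clock: 6.62
tool_pos: [0.5021, -0.0967, 0.1349]
tool_rot: [0.0, 1.0, -0.002, 0.004]
ft_force: [0.2, 0.8, 0.6]
grip_width: 0.0
gripper_force: 0.0
```

Run:
```python
from h import *
s=r.sense();print(s['tool_pos'],s['tool_rot'],s['ft_force'],s['clock'])
snap('scene','s4.png',(200,150,360,270),5)
for n in('scene','top'):
    if n=='top': camera(n)
    for l in('bar_front','nut_top','wing_tip'): print(n,l,[(round(d['score'],2),np.round(d['pixel'],1).tolist()) for d in spotter.tip_of(n,l)[:3]])
p=[.618,-.0285,.003]
for n in('scene','top'):print(proj(n,J2W(p,[[-.07,.03,.021],[0,-.04,.083],[-.0357,-.027,.071]])))
```

```text
[ 0.50210855 -0.09672073  0.13490436] [ 2.91389163e-04  9.99988851e-01 -1.79024736e-03  4.35985863e-03] [0.21380629 0.81284896 0.64819874] 6.625
scene bar_front [(0.76, [187.4, 216.0]), (0.66, [265.6, 259.3]), (0.62, [180.1, 252.0])]
scene nut_top [(0.57, [304.6, 204.7]), (0.46, [283.5, 200.8])]
scene wing_tip [(0.76, [322.9, 207.7]), (0.57, [330.5, 265.8])]
top bar_front [(0.8, [270.9, 210.6]), (0.68, [241.9, 263.3])]
top nut_top [(0.44, [293.7, 182.7]), (0.33, [296.3, 176.4])]
top wing_tip [(0.62, [298.8, 174.0])]
[[258.91525458 214.11826775]
 [303.02446259 208.54526634]
 [285.71574278 213.83940118]]
[[271.72727101 213.24156085]
 [296.41775483 184.75380338]
 [291.97360631 198.18636402]]
```

View pics/s4.png

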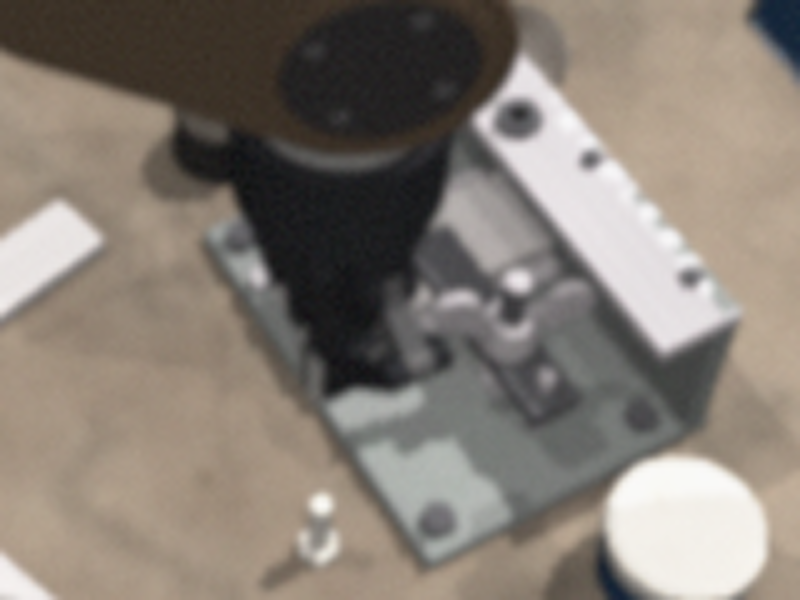

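The bar looks home: its near end is hidden at (330,360), and the top camera's bar_front agrees with x ≈ -0.07. The wing still points near-left at (455,308). Now I position behind it.

{"op": "jog_arm", "data": {
  "series": [
    {"offset": [4.5,0,0],"twist": [0,0,0],"hand": 1},
    {"offset": [8.6,0,0],"twist": [0,0,0],"hand": 1},
    {"offset": [8.6,0,-4],"twist": [0,0,0],"hand": 1},
    {"offset": [8.6,0,-6.8],"twist": [0,0,0],"hand": 1},
    {"offset": [8.6,0,-6.8],"twist": [0,0,0],"hand": 1}
  ]
}}

```text
clock: 7.65
tool_pos: [0.5831, -0.0922, 0.0599]
tool_rot: [-0.002, 1.0, 0.001, -0.003]
ft_force: [-0.0, 0.0, 0.2]
grip_width: 0.0
gripper_force: 0.0
```

{"op": "jog_arm", "data": {
  "series": [
    {"offset": [0.45,0.9,0.3],"twist": [0,0,0],"hand": 1},
    {"offset": [0.45,1.75,0.3],"twist": [0,0,0],"hand": 1},
    {"offset": [0.35,2.5,0.3],"twist": [0,0,0],"hand": 1},
    {"offset": [0.45,3.25,0.3],"twist": [0,0,0],"hand": 1},
    {"offset": [0.75,3.95,0.3],"twist": [0,0,0],"hand": 1},
    {"offset": [1.2,4.55,0.3],"twist": [0,0,0],"hand": 1},
    {"offset": [1.8,5.0,0.3],"twist": [0,0,0],"hand": 1},
    {"offset": [2.5,5.3,0.3],"twist": [0,0,0],"hand": 1},
    {"offset": [3.25,5.4,0.3],"twist": [0,0,0],"hand": 1},
    {"offset": [4.0,5.3,0.3],"twist": [0,0,0],"hand": 1}
  ]
}}

```text
clock: 8.9
tool_pos: [0.6252, -0.0397, 0.0657]
tool_rot: [-0.001, 1.0, 0.001, -0.001]
ft_force: [-4.1, 1.1, -0.5]
grip_width: 0.0
gripper_force: 1.8
```

Run:
```python
from h import *
snap('scene','s5.png',(260,170,340,230),10)
s=r.sense();print(s['tool_pos'],s['ft_force'],s['clock'])
```

```text
[ 0.62651927 -0.04011201  0.06604072] [-2.01813872  1.26114266 -0.7094813 ] 8.95
```

View pics/s5.png

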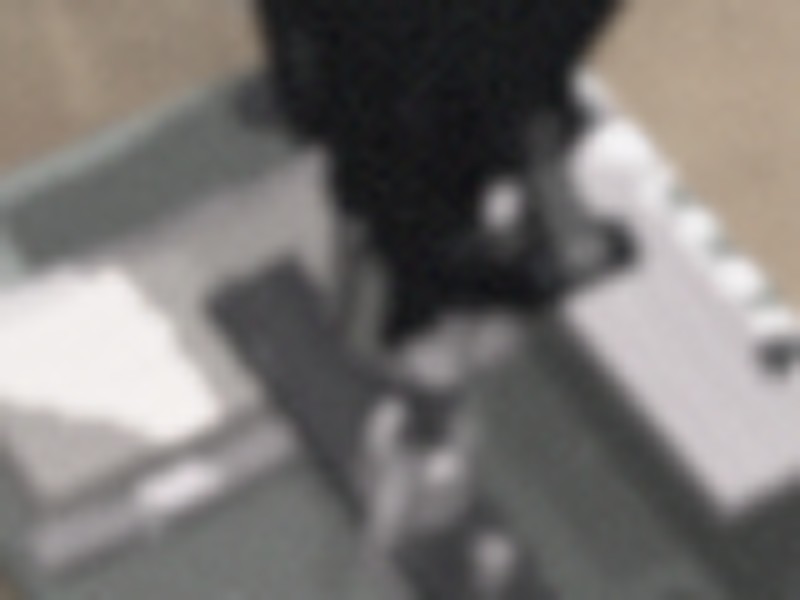

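The wing was driven round: the other wing now points near-right at (385,480), and the pushed one is under the finger. I lift and go round to the right flank.

{"op": "jog_arm", "data": {
  "series": [
    {"offset": [-0.3,0.2,3],"twist": [0,0,0],"hand": 1},
    {"offset": [0,0,5.5],"twist": [0,0,0],"hand": 1},
    {"offset": [0,-5.7,5.5],"twist": [0,0,0],"hand": 1},
    {"offset": [0,-5.7,5.5],"twist": [0,0,0],"hand": 1},
    {"offset": [0,-5.7,2],"twist": [0,0,0],"hand": 1},
    {"offset": [0,-5.7,-0.2],"twist": [0,0,0],"hand": 1},
    {"offset": [0,-5.7,-0.2],"twist": [0,0,0],"hand": 1}
  ]
}}

```text
clock: 9.82
tool_pos: [0.6241, -0.0965, 0.0616]
tool_rot: [-0.002, 1.0, 0.001, -0.002]
ft_force: [-0.7, 0.2, -0.2]
grip_width: 0.0
gripper_force: 0.0
```

{"op": "jog_arm", "data": {
  "series": [
    {"offset": [-0.75,0,0],"twist": [0,0,0],"hand": 1},
    {"offset": [-1.75,0.2,0],"twist": [0,0,0],"hand": 1},
    {"offset": [-2.6,0.7,0],"twist": [0,0,0],"hand": 1},
    {"offset": [-3.25,1.45,0],"twist": [0,0,0],"hand": 1},
    {"offset": [-3.6,2.4,0],"twist": [0,0,0],"hand": 1},
    {"offset": [-3.6,3.4,0],"twist": [0,0,0],"hand": 1},
    {"offset": [-3.25,4.35,0],"twist": [0,0,0],"hand": 1},
    {"offset": [-2.6,5.15,0],"twist": [0,0,0],"hand": 1},
    {"offset": [-1.75,5.65,0],"twist": [0,0,0],"hand": 1},
    {"offset": [-0.75,5.8,0],"twist": [0,0,0],"hand": 1}
  ]
}}

```text
clock: 11.08
tool_pos: [0.6175, -0.0385, 0.0635]
tool_rot: [-0.002, 1.0, 0.001, -0.002]
ft_force: [-4.2, -0.2, -0.6]
grip_width: 0.004
gripper_force: 1.8
```

{"op": "jog_arm", "data": {
  "series": [
    {"offset": [0.4,0,0],"twist": [0,0,0],"hand": 1},
    {"offset": [0.75,-0.1,0],"twist": [0,0,0],"hand": 1},
    {"offset": [0.75,-0.1,0],"twist": [0,0,0],"hand": 1}
  ]
}}

```text
clock: 11.45
tool_pos: [0.6259, -0.0404, 0.0642]
tool_rot: [-0.001, 1.0, 0.0, 0.0]
ft_force: [-0.8, 1.4, -0.9]
grip_width: -0.005
gripper_force: 1.1
```

Run:
```python
from h import *
snap('scene','s6.png',(260,170,340,230),10)
s=r.sense();print(s['tool_pos'],s['ft_force'],s['clock'])
```

```text
[ 0.62592527 -0.04039862  0.06426867] [-0.54467226  1.36877182 -1.44727716] 11.5
```

View pics/s6.png

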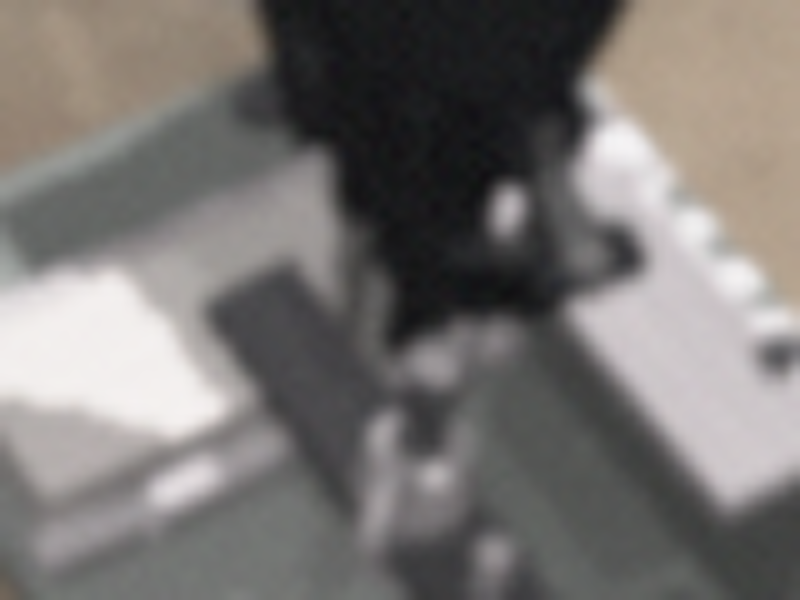

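The nut has turned another half turn, with the wing again near-right at (385,480). I repeat for the third stroke, slowly near the stop.

{"op": "jog_arm", "data": {
  "series": [
    {"offset": [-0.3,0.2,3],"twist": [0,0,0],"hand": 1},
    {"offset": [0,0,5.5],"twist": [0,0,0],"hand": 1},
    {"offset": [0,-5.7,5.5],"twist": [0,0,0],"hand": 1},
    {"offset": [0,-5.7,5.5],"twist": [0,0,0],"hand": 1},
    {"offset": [0,-5.7,2],"twist": [0,0,0],"hand": 1},
    {"offset": [0,-5.7,-0.2],"twist": [0,0,0],"hand": 1},
    {"offset": [0,-5.7,-0.2],"twist": [0,0,0],"hand": 1}
  ]
}}

```text
clock: 12.38
tool_pos: [0.6239, -0.0966, 0.0597]
tool_rot: [-0.002, 1.0, 0.001, -0.002]
ft_force: [0.0, -0.3, -0.9]
grip_width: 0.001
gripper_force: 0.0
```

{"op": "jog_arm", "data": {
  "series": [
    {"offset": [-0.75,0,0],"twist": [0,0,0],"hand": 1},
    {"offset": [-1.75,0.2,0],"twist": [0,0,0],"hand": 1},
    {"offset": [-2.6,0.7,0],"twist": [0,0,0],"hand": 1},
    {"offset": [-2.95,1.05,0],"twist": [0,0,0],"hand": 1},
    {"offset": [-3.25,1.45,0],"twist": [0,0,0],"hand": 1}
  ]
}}

```text
clock: 13.0
tool_pos: [0.5931, -0.0833, 0.063]
tool_rot: [-0.002, 1.0, -0.001, 0.001]
ft_force: [1.4, -3.9, -0.0]
grip_width: -0.002
gripper_force: 1.7
```

{"op": "jog_arm", "data": {
  "series": [
    {"offset": [-0.1,0.2,0],"twist": [0,0,0],"hand": 1},
    {"offset": [-0.2,0.45,0],"twist": [0,0,0],"hand": 1},
    {"offset": [-0.3,0.7,0],"twist": [0,0,0],"hand": 1}
  ]
}}

```text
clock: 13.38
tool_pos: [0.5897, -0.076, 0.062]
tool_rot: [-0.002, 1.0, -0.0, -0.001]
ft_force: [0.5, -3.5, 0.6]
grip_width: -0.001
gripper_force: 1.4
```

{"op": "jog_arm", "data": {
  "series": [
    {"offset": [-0.05,0.2,0],"twist": [0,0,0],"hand": 1},
    {"offset": [-0.1,0.45,0],"twist": [0,0,0],"hand": 1},
    {"offset": [-0.1,0.7,0],"twist": [0,0,0],"hand": 1}
  ]
}}

```text
clock: 13.75
tool_pos: [0.5885, -0.0688, 0.0619]
tool_rot: [-0.002, 1.0, 0.0, -0.001]
ft_force: [-0.6, -3.9, -1.3]
grip_width: 0.001
gripper_force: 1.4
```

{"op": "jog_arm", "data": {
  "series": [
    {"offset": [0,0.25,0],"twist": [0,0,0],"hand": 1},
    {"offset": [0.05,0.5,0],"twist": [0,0,0],"hand": 1},
    {"offset": [0.1,0.75,0],"twist": [0,0,0],"hand": 1}
  ]
}}

```text
clock: 14.12
tool_pos: [0.5897, -0.0613, 0.0621]
tool_rot: [-0.002, 1.0, 0.0, -0.0]
ft_force: [-1.2, -3.2, -1.4]
grip_width: 0.0
gripper_force: 1.4
```

{"op": "jog_arm", "data": {
  "series": [
    {"offset": [0.1,0.2,0],"twist": [0,0,0],"hand": 1},
    {"offset": [0.2,0.4,0],"twist": [0,0,0],"hand": 1},
    {"offset": [0.3,0.6,0],"twist": [0,0,0],"hand": 1}
  ]
}}

```text
clock: 14.5
tool_pos: [0.5927, -0.0555, 0.0622]
tool_rot: [-0.002, 1.0, -0.0, -0.001]
ft_force: [-2.4, -3.9, -0.8]
grip_width: 0.001
gripper_force: 1.9
```

{"op": "jog_arm", "data": {
  "series": [
    {"offset": [0.15,0.2,0],"twist": [0,0,0],"hand": 1},
    {"offset": [0.3,0.45,0],"twist": [0,0,0],"hand": 1}
  ]
}}

```text
clock: 14.75
tool_pos: [0.5955, -0.051, 0.0619]
tool_rot: [-0.002, 1.0, 0.0, -0.001]
ft_force: [-3.0, -4.2, -0.8]
grip_width: 0.002
gripper_force: 2.0
```

{"op": "jog_arm", "data": {
  "series": [
    {"offset": [0.2,0.2,0],"twist": [0,0,0],"hand": 1},
    {"offset": [0.35,0.4,0],"twist": [0,0,0],"hand": 1}
  ]
}}

```text
clock: 15.0
tool_pos: [0.5972, -0.0486, 0.0617]
tool_rot: [-0.003, 1.0, -0.002, -0.004]
ft_force: [-10.6, -11.2, 1.8]
grip_width: -0.003
gripper_force: 6.6
```

{"op": "jog_arm", "data": {
  "series": [
    {"offset": [0.1,0.1,0],"twist": [0,0,0],"hand": 1},
    {"offset": [0.1,0.1,0],"twist": [0,0,0],"hand": 1}
  ]
}}

```text
clock: 15.25
tool_pos: [0.5971, -0.0483, 0.0615]
tool_rot: [-0.003, 1.0, -0.002, -0.005]
ft_force: [-10.9, -11.4, 3.7]
grip_width: -0.002
gripper_force: 7.1
```

{"op": "jog_arm", "data": {
  "series": [
    {"offset": [0.15,0.15,0],"twist": [0,0,0],"hand": 1},
    {"offset": [0.15,0.15,0],"twist": [0,0,0],"hand": 1}
  ]
}}

```text
clock: 15.5
tool_pos: [0.5973, -0.0481, 0.0615]
tool_rot: [-0.003, 1.0, -0.003, -0.007]
ft_force: [-14.8, -15.5, 5.7]
grip_width: -0.006
gripper_force: 9.6
```

That is a firm stop at 21 N with no motion. I back off and check.

{"op": "jog_arm", "data": {
  "series": [
    {"offset": [-0.8,-0.8,0],"twist": [0,0,0],"hand": 1},
    {"offset": [-1.5,-1.5,0],"twist": [0,0,0],"hand": 1},
    {"offset": [-2,-2,4],"twist": [0,0,0],"hand": 1},
    {"offset": [-8,-2,9],"twist": [0,0,0],"hand": 1},
    {"offset": [-14,0,14],"twist": [0,0,0],"hand": 1},
    {"offset": [-14,4,20],"twist": [0,0,0],"hand": 1},
    {"offset": [-14,8,20],"twist": [0,0,0],"hand": 1},
    {"offset": [-14,8,20],"twist": [0,0,0],"hand": 1}
  ]
}}

```text
clock: 16.5
tool_pos: [0.4631, 0.0384, 0.2663]
tool_rot: [-0.004, 1.0, 0.0, 0.004]
ft_force: [0.5, -0.7, -0.4]
grip_width: -0.001
gripper_force: 0.0
```

Run:
```python
from h import *
a=camera('top')[160:220,250:330,::-1];b=camera('scene')[170:230,250:330,::-1]
cv2.imwrite('pics/c7.png',cv2.resize(np.vstack([a,b]),None,fx=5,fy=5,interpolation=cv2.INTER_CUBIC)[:600,:])
s=r.sense();print(s['tool_pos'],s['ft_force'],s['clock'])
```

```text
[0.46218927 0.03622317 0.26268244] [-0.31361981 -0.45880625 -0.38892745] 16.6
```

View pics/c7.png

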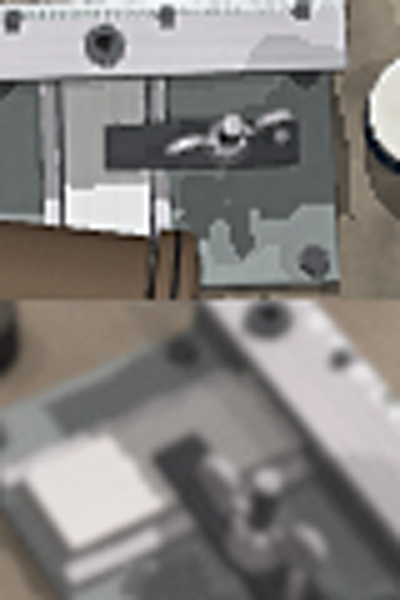

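Run:
```python
from h import *
p=[.618,-.0285,.003]
print((proj('scene',J2W(p,[[-.07,.055,.03],[-.07,.005,.03],[-.076,-.0065,.02],[-.08,.03,.012]]))-[250,170])*5+[0,300])
```

```text
[[ 18.80232472 471.8452001 ]
 [ 72.00391356 548.79334622]
 [ 72.65175501 584.18759521]
 [ 25.87276568 539.71362902]]
```

The bar's near corners match the home position. The nut has turned about 415° from its start, so it is at the stop. Handing in.

```bash
python3 -c "
from h import *
print(workorder.finish_job())"
```

```text
the job is handed in; nothing more can be done
None
```

I pushed the bar home against the back wall and turned the wing nut in three strokes, about 415°, until it stopped firmly. I handed the job in at about 17 s; the hand-in returned no verdict. From the camera images and wrist force, the bar is fully home and the nut past 7.1 rad; the strap's force on the bar could not be measured directly.

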